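# Lock the board and polish its contact bar

## Robot

A 6-joint arm with a two-finger parallel gripper is mounted at the origin on the work surface. World frame = base frame: x ahead of the robot, y to its left, z up, the work surface at z = 0. Lengths are in m, angles in rad, forces in N, time in s.
With the tool pointing down it reaches from about 0.275 to 0.85 m from the base axis. Payload 5.2 kg.
Tool frame: the origin (TCP) lies at the very end of the fingers, on their centre line; the grasp point (between the pads) lies 19 mm behind it (env.tcp_to_grasp is the distance from the TCP to the grasp point, in m); z points along the fingers, x is the direction in which the jaws open and shut, and the axes are right-handed (so a half turn about z gives the same grasp; the last joint's range is limited). The gripper opens to 85 mm and grips with 20 to 120 N. Pads are 22 mm wide; open, the fingers measure 114 mm over their backs; the gripper's body (76 mm by 85 mm) begins 54 mm behind the grasp point. The pads swing forward as they close: fully open they stand 13 mm farther back than shut.
Start: joints at [-1.394, 0.259, 1.535, -0, 1.348, -0.203], TCP at [0.204, -0.511, 0.231] pointing down, gripper open.
Joint ranges: [-3.14, 3.14], [-0.91, 2.08], [0.19, 2.58], [-1.22, 4.36], [0.22, 2.71], [-3.12, 3.12]. Speed limits (rad/s): [2.57, 2.57, 3.14, 3.14, 3.14, 3.14].

## Interface

Orientations are given as a unit quaternion [x, y, z, w].
In Python, from station import env, capture, get_calibration gives the robot as it stands.
- The arm moves only by the tool carry_out, never from a script. Its argument "moves" is a list of rows, each a list of 7 numbers: the closure, from 0 (fully open) to 1 (shut), then the shift along the tool's x, y, z in cm, then the turn, a rotation vector about the tool's x, y, z in rad. A call has 1 to 10 rows; each row is the pose to reach, as a shift and turn from the pose measured when the call began, along the tool's axes at that moment; what a row does not reach only later rows make up. A row lasts 1/8 s, in which the tool goes at most 62.5 mm and 10.7 degrees, less where a joint would pass 70% of its speed; a pose out of reach is approached as far as the arm can. A call with a gripper value outside its range is refused whole. The fingers move at their own pace and stop on an object; "grip_force" is the grip in N (left out, the last holds). Time passes only in rows, so rows that repeat a pose let the fingers close. It gives the time, the measured TCP pose, the force and the opening at its end, in the units of the state.
- env.observe(): the state, without advancing time (a new reading comes with each control period).
- capture(name): name is "scene" or "top" or "wrist"; returns the picture (480x640x3 uint8, red, green, blue); there is no depth.
- get_calibration(name): a dict with "intrinsics" (3x3 intrinsics, pixels), "eye" and "attitude" of the camera in the world. Camera axes: x right, y down, z forward; pixel columns grow to the right and rows downward; lengths in m; the calibration is good to about 2 mm. A picture is of the moment at which its call begins: read the wrist's pose just before it. get_calibration takes no time and is no camera call; for the wrist camera it gives the pose at the moment of the call.
- env.finish_job(): hands the job in, once; it reports no verdict.
The state is a dict: "time_s": time; "qpos": joint angles; "qvel": joint speeds; "effort": joint torques, N m; "position": TCP position; "eef_rot": TCP orientation; "ft_force": force on the tool from outside, world axes, zero at the start; "ft_torque": the same for the moment, N m; "width": opening from 0.0 (shut) to 1.0 (fully open).
Only numpy, scipy, OpenCV 4.12 (cv2) and the standard library are available. Lean on these libraries where they do the work, as an engineer would, in place of code of your own. Each camera call takes 0.05 s, during which the arm holds its last target. There are 200 camera calls.

## Task

Lock the circuit board in its fixture by turning the red clamp knob clockwise until it clicks over and stays. Then take the spring-loaded polisher and sweep its pad slowly and lightly along the whole gold contact bar, from the red end to the other, keeping the pad flat, centred and pressed part-way in but never bottomed. Finally stand the polisher upright in the middle of the blue tray, gently, and leave it there; leave the other things on the bench alone.

Things in the scene. Friction and masses are not known exactly. Their poses are not given: they have to be found in the camera images.
- clamp_knob (a joint): Turn of the red clamp knob on the fixture, rad: 0 = open (start), grows as the knob turns clockwise seen from above, stop at 1.2 = locked. An over-centre spring resists, about 0.11 N m at first, less and less up to half way; past 0.6 it clicks over and springs on to 1.2 by itself; let go before 0.6, it springs back to 0. It moves a steel jaw 6 mm against the board
- clamp_knob_grip (a point): Point on the axis of the clamp knob, at the height to grip, 49 mm above the bench. The knob is an upright red bar 42 mm long (this point's x axis), 14 mm thick (its y axis: close the fingers along it), its top 7 mm above this point and its lower end 17 mm below it, on a red disc of 44 mm diameter; the frame turns with the knob
- fixture: Board fixture, fixed to the bench: aluminium plate 130 mm (x) by 280 mm (y) by 12 mm, origin at the centre of its underside. A green circuit board (100 x 150 mm, top 24 mm above the bench) is centred at y = -40 mm; on it low parts up to 28 mm above the bench at x = -1 mm and beyond; the knob stands at x = 0, y = +105 mm
- contact_bar: Gold contact bar with thin black divisions on the near side of the board: 130 mm long (y axis), 22 mm wide (x axis), standing 4 mm proud of the board. Origin at the middle of its flat level top face, 28 mm above the bench. The red-marked end is at y = -65 mm, the other end at y = +65 mm. Part of the fixture, rigid
- polisher: Polisher, 0.1 to 0.17 kg, standing upright on its pad, 78 mm tall; origin at the centre of the free pad's underside, z up the handle. White square handle 26 x 26 mm (faces along x and y) 28 to 74 mm above the origin, yellow cap above, yellow flange of 34 mm diameter at 23 to 28 mm. Grey round pad, 28 mm diameter, 8 mm thick, slides up on a spring. Grip the handle about 52 mm above the origin
- pad (a joint): How far the polisher's pad is pushed up into the handle, m: 0 = free, 0.012 = bottomed. Spring: 2 N preload plus 0.5 N per mm, so 5 N at 0.006 and 8 N at 0.012
- pad_face (a point): Centre of the underside of the polisher's pad, the face that rubs; moves with the pad; z axis along the handle
- tray: Shallow open blue tray, fixed to the bench, 100 x 100 mm outside, 18 mm high, walls 4 mm; origin at the centre of its underside, its inner floor 4 mm above the bench (wall thickness)
- spool: Solder spool, steel, 54 mm diameter, 42 mm tall, loose: bystander
- flux_bottle: White bottle with red cap, 40 mm diameter, 100 mm tall, loose: bystander
- screwdriver: Screwdriver with orange handle, 170 mm long, lying: bystander
- multimeter: Yellow hand multimeter, 150 x 75 x 32 mm, lying: bystander
- screw_jar: Glass jar with steel lid, 56 mm diameter, 60 mm tall, loose: bystander
- module: Small green circuit module with black heat sink, 50 x 70 mm, 24 mm high, loose: bystander

How it is judged:
On the way, in this order (a step that is already met when the one before it is completed fails the run):
1. the clamp knob is turned past its click (above 1.05 rad) (value of joint clamp_knob above 1.05 rad), for 0.2 s.
2. the pad rubs on the red end of the bar (more than 40 mm from its middle), pad flat and on the bar (centre within 9 mm of its midline), pressed in between 1 and 11.5 mm (contact force between polisher and contact_bar above 1.5 N and value of joint pad between 0.001 and 0.0115 m and x of pad_face in the frame of contact_bar between -0.009 and 0.009 m and angle between polisher's own z axis and vertical below 0.15 rad and y of pad_face in the frame of contact_bar below -0.04 m), for 0.12 s.
3. the pad rubs 15 to 33 mm before the middle, pad flat and on the bar (centre within 9 mm of its midline), pressed in between 1 and 11.5 mm (contact force between polisher and contact_bar above 1.5 N and value of joint pad between 0.001 and 0.0115 m and x of pad_face in the frame of contact_bar between -0.009 and 0.009 m and angle between polisher's own z axis and vertical below 0.15 rad and y of pad_face in the frame of contact_bar between -0.033 and -0.015 m), for 0.12 s.
4. the pad rubs within 9 mm of the middle, pad flat and on the bar (centre within 9 mm of its midline), pressed in between 1 and 11.5 mm (contact force between polisher and contact_bar above 1.5 N and value of joint pad between 0.001 and 0.0115 m and x of pad_face in the frame of contact_bar between -0.009 and 0.009 m and angle between polisher's own z axis and vertical below 0.15 rad and y of pad_face in the frame of contact_bar between -0.009 and 0.009 m), for 0.12 s.
5. the pad rubs 15 to 33 mm past the middle, pad flat and on the bar (centre within 9 mm of its midline), pressed in between 1 and 11.5 mm (contact force between polisher and contact_bar above 1.5 N and value of joint pad between 0.001 and 0.0115 m and x of pad_face in the frame of contact_bar between -0.009 and 0.009 m and angle between polisher's own z axis and vertical below 0.15 rad and y of pad_face in the frame of contact_bar between 0.015 and 0.033 m), for 0.12 s.
6. the pad rubs on the far end (more than 40 mm past the middle), pad flat and on the bar (centre within 9 mm of its midline), pressed in between 1 and 11.5 mm (contact force between polisher and contact_bar above 1.5 N and value of joint pad between 0.001 and 0.0115 m and x of pad_face in the frame of contact_bar between -0.009 and 0.009 m and angle between polisher's own z axis and vertical below 0.15 rad and y of pad_face in the frame of contact_bar above 0.04 m), for 0.12 s.
At the end, for the whole second after the job is handed in: The clamp knob is locked (above 1.05 rad), and the polisher stands at rest on the floor of the tray, released, upright within 0.12 rad, its axis within 25 mm of the tray's centre (value of joint clamp_knob above 1.05 rad and horizontal distance between polisher and tray below 0.025 m and angle between polisher's own z axis and vertical below 0.12 rad and contact force between polisher and tray above 0.3 N and linear speed of polisher below 0.03 m/s and contact force between polisher and the fingers below 0.1 N); the robot touches nothing.
It fails at once if the polisher is pressed on the contact bar with more than 15 N (contact force between polisher and contact_bar above 15 N).
It fails at once if the polisher is dropped into or pushed down on the tray with more than 15 N (contact force between polisher and tray above 15 N).
It fails at once if the spool, flux bottle, screwdriver, multimeter, screw jar or module is moved by more than 30 mm (distance of any of spool, flux_bottle, screwdriver, multimeter, screw_jar, module from where it was at the start of the episode above 0.03 m).
It also fails if it takes over 69 s, if anything falls off the work surface, if the arm or the gripper's body presses on something with over 40 N, if the wrist force passes 120 N, or if a joint passes its speed limit or range.

## Working session

There is one attempt and no reset: what is moved stays moved. The work goes in short steps, Python scripts to look and compute and a tool call to move; the robot and the scene stay as the last step left them, time stands still between calls to the robot, and variables do not carry over. Pictures are saved under pics/ and viewed, about 8 in all and at most 12, crops included, and the job is handed in when it is done.

Besides the shell and the picture viewer there is one more tool, called after "Request:" by a JSON object that holds its "name" and its "arguments", one argument or row to a line. carry_out: Moves the arm, as the interface text tells. Its arguments: {"type":"object","properties":{"moves":{"type":"array"},"grip_force":{"type":"number"}},"required":["moves"]}

```bash
ls; mkdir -p pics
python3 - <<'E'
from station import env,capture,get_calibration
import cv2
for n in("scene","top"):
    im=capture(n); cv2.imwrite(f"pics/{n}0.png",im[:,:,::-1]); c=get_calibration(n); print(n,c)
print(env.observe())
E
```

```text
pics
scene {'intrinsics': array([[598.46488547,   0.        , 320.97412775],
       [  0.        , 598.46488547, 239.03948008],
       [  0.        ,   0.        ,   1.        ]]), 'eye': array([1.31065993, 0.36277128, 0.97862097]), 'attitude': array([ 0.49351991,  0.79168785, -0.30327343, -0.19414858])}
top {'intrinsics': array([[591.31937094,   0.        , 318.24428376],
       [  0.        , 591.31937094, 225.70000313],
       [  0.        ,   0.        ,   1.        ]]), 'eye': array([ 0.33367022, -0.00144951,  1.25266808]), 'attitude': array([ 0.73206384, -0.67338697,  0.07082181, -0.07494525])}
{'time_s': 0.1, 'qpos': array([-1.39381590e+00,  2.59257082e-01,  1.53597868e+00, -2.05780633e-05,
        1.34801641e+00, -2.02830462e-01]), 'qvel': array([-0.00173905, -0.00159354, -0.00188426,  0.00089409,  0.00215919,
       -0.00097488]), 'effort': array([ 2.37629050e-03, -4.46970499e+01, -2.91246396e+01, -3.22508104e-04,
        6.32991723e-03,  3.17881802e-05]), 'position': array([ 0.20382236, -0.51031897,  0.23056283]), 'eef_rot': array([ 8.27873221e-01, -5.60914647e-01, -5.86280097e-04, -5.87259150e-04]), 'ft_force': array([ 0.51560667, -0.36620927,  0.11518755]), 'ft_torque': array([ 0.0155571 ,  0.01945923, -0.03134556]), 'width': 1.0004006530221443}
```

View pics/top0.png

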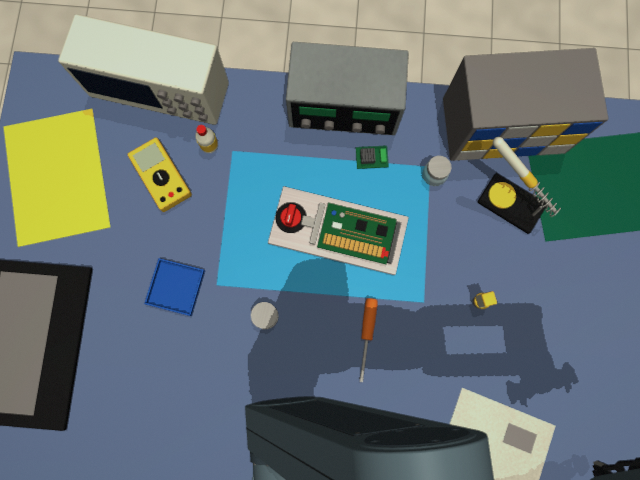

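View pics/scene0.png

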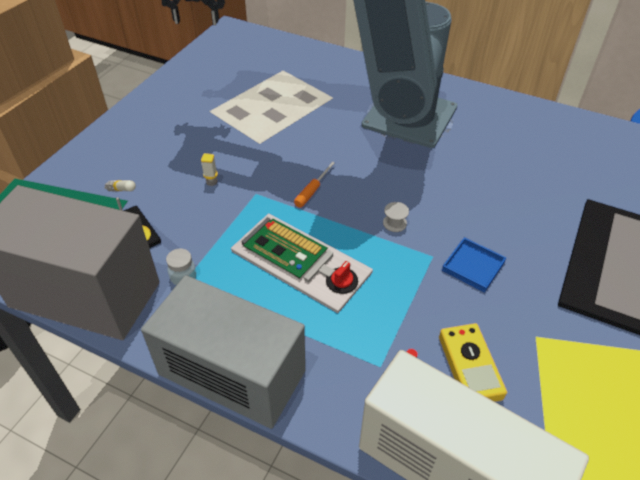

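The top view shows the knob at about (291,217) and the gold bar from about (325,240) to its red end at (385,253). The polisher is at (485,300) and the tray at (175,286). The scene view agrees with this layout. Next I'll measure them.

```bash
cat > h.py <<'E'
import numpy as np,cv2
from scipy.spatial.transform import Rotation as R
from station import env,capture,get_calibration
def cast(c,px,z):
    px=np.atleast_2d(np.asarray(px,float)); K=c["intrinsics"]
    d=np.c_[(px-K[:2,2])/K[0,0],np.ones(len(px))]@R.from_quat(c["attitude"]).as_matrix().T
    return (c["eye"]+d*((z-c["eye"][2])/d[:,2])[:,None])[:,:2]
def proj(c,p):
    q=(np.atleast_2d(p)-c["eye"])@R.from_quat(c["attitude"]).as_matrix()
    return q[:,:2]/q[:,2:]*c["intrinsics"][0,0]+c["intrinsics"][:2,2]
def mask(im,lo,hi,box):
    h=cv2.cvtColor(im,cv2.COLOR_RGB2HSV); 
    if lo[0]>hi[0]: m=cv2.inRange(h,lo,(179,)+hi[1:])|cv2.inRange(h,(0,)+lo[1:],hi)
    else: m=cv2.inRange(h,lo,hi)
    o=np.zeros_like(m); x0,y0,x1,y1=box; o[y0:y1,x0:x1]=m[y0:y1,x0:x1]
    n,l,s,_=cv2.connectedComponentsWithStats(o)
    return (l==1+np.argmax(s[1:,4])) if n>1 else o>0
def rect(c,m,z):
    p=cast(c,np.argwhere(m)[:,::-1],z); r=cv2.minAreaRect((p*1000).astype(np.float32))
    b=cv2.boxPoints(r); 
    return "c %s size %s ang %.2f n %d mean %s"%(np.round(r[0],1),np.round(r[1],1),r[2],len(p),np.round(p.mean(0)*1000,1))
E
python3 - <<'E'
from h import *
c=get_calibration("top"); im=cv2.imread("pics/top0.png")[:,:,::-1].copy()
def show(n,lo,hi,box,z): 
    m=mask(im,lo,hi,box); print(n,rect(c,m,z)); return m
show("plate-ish",(0,0,130),(179,60,255),(255,175,420,285),.012)
show("gold",(15,80,120),(32,255,255),(310,220,400,270),.028)
show("redend",(172,140,90),(8,255,255),(370,235,400,265),.028)
show("knob",(172,140,90),(8,255,255),(265,195,315,240),.056)
show("board",(45,80,30),(90,255,200),(305,190,410,275),.024)
show("tray",(105,150,60),(125,255,255),(135,245,215,325),.018)
show("cap",(20,120,120),(35,255,255),(465,280,510,320),.078)
h=cv2.cvtColor(im,cv2.COLOR_RGB2HSV); print(h[286,175],h[330,200],h[300,480],h[300,489])
a=cv2.resize(im[180:290,250:420],None,fx=4.5,fy=4.5,interpolation=cv2.INTER_CUBIC)
cv2.imwrite("pics/c1.png",a[:,:,::-1])
b=cv2.resize(im[270:330,455:525],None,fx=8,fy=8,interpolation=cv2.INTER_CUBIC); cv2.imwrite("pics/c2.png",b[:,:,::-1])
# scene check
c=get_calibration("scene"); im=cv2.imread("pics/scene0.png")[:,:,::-1].copy()
show("cap s",(20,120,120),(35,255,255),(195,145,225,164),.076)
show("tray s",(105,150,60),(125,255,255),(435,230,515,300),.018)
E
```

```text
plate-ish c [588.5 -26.2] size [279.5 129.5] ang 80.60 n 3449 mean [588.   -4.9]
gold c [555.6 -58.1] size [124.1  22.3] ang 80.54 n 609 mean [555.2 -58.6]
redend c [ 544.  -127.2] size [13.7 22.3] ang 79.71 n 54 mean [ 544.1 -126. ]
knob c [599.8  74.1] size [41.8 44.7] ang 50.63 n 344 mean [600.1  75.3]
board c [581.7 -66. ] size [149.7  98.9] ang 80.59 n 1918 mean [586.3 -64.6]
tray c [437.9 305.4] size [101.8  99.4] ang 80.44 n 2325 mean [437.5 305.3]
cap c [ 459.5 -329.4] size [30.2 33.5] ang 19.00 n 193 mean [ 460.  -331.5]
[109 194 163] [110  79 139] [25 40 82] [ 28 178 208]
cap s c [ 459.9 -336.1] size [28.3 26.8] ang 21.26 n 92 mean [ 459.8 -336. ]
tray s c [444.2 305. ] size [100.7 111.6] ang 80.37 n 1954 mean [445.6 305.6]
```

View pics/c1.png

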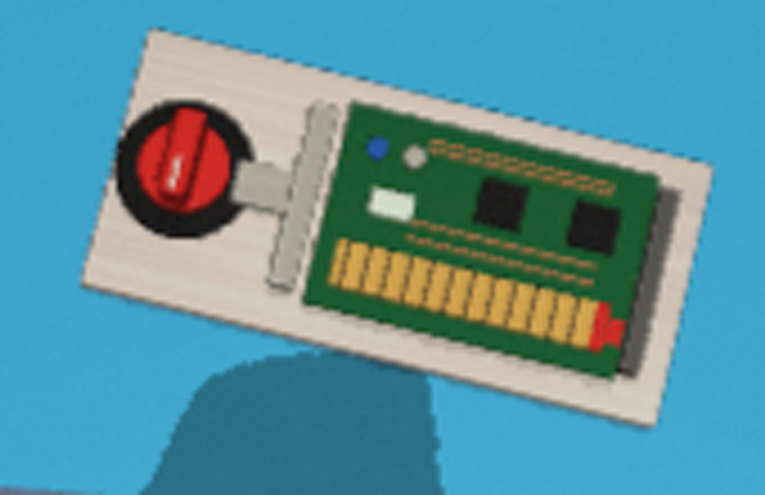

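The crop shows the knob bar roughly along the fixture's x axis, with the red end of the contact bar at the right. The measured sizes match the given ones: plate 279.5 x 129.5 mm, bar 22 mm wide, tray 101 mm. The fixture yaw is about -9.4°.

```bash
cat >> h.py <<'E'
F=np.array([.5885,-.0262]); A=np.deg2rad(-9.4)
ex=np.array([np.cos(A),np.sin(A)]); ey=np.array([-ex[1],ex[0]])
fx=lambda x,y: F+x/1000*ex+y/1000*ey
def go(x,y,z,yaw):  # tool pointing down, tool x at yaw(deg)
    o=env.observe(); r0=R.from_quat(o["eef_rot"]); r1=R.from_euler("z",yaw,degrees=True)*R.from_euler("x",np.pi)
    d=r0.inv().apply(np.array([x,y,z])-o["position"])*100; t=(r0.inv()*r1).as_rotvec()
    print("t %.2f pos %s yaw %.1f w %.3f"%(o["time_s"],np.round(o["position"]*1000,1),np.degrees(np.arctan2(*r0.as_matrix()[1::-1,0])),o["width"]),"-> shift",np.round(d,2),"turn",np.round(t,3))
E
python3 - <<'E'
from h import *
k=fx(0,105); print(k,fx(-27.3,-40)); go(k[0],k[1],.2,80.6)
E
```

```text
[0.60564923 0.07739008] [ 0.55503354 -0.06120409]
t 0.10 pos [ 203.8 -510.3  230.6] yaw -68.2 w 1.000 -> shift [-39.68 -59.11   3.14] turn [-2.000e-03  0.000e+00 -2.598e+00]
```

Request:
{"name": "carry_out", "arguments": {
  "moves": [
    [0, -3, -4, 0, 0, 0, -0.17],
    [0, -6, -9, 0, 0, 0, -0.34],
    [0, -9, -13, 0, 0, 0, -0.51],
    [0, -12, -18, 0.5, 0, 0, -0.68],
    [0, -15, -22, 1, 0, 0, -0.85],
    [0, -18, -27, 1, 0, 0, -1.02],
    [0, -21, -31, 1, 0, 0, -1.19],
    [0, -24, -36, 1, 0, 0, -1.36],
    [0, -27, -40, 1, 0, 0, -1.53],
    [0, -30, -45, 1, 0, 0, -1.7]
  ]
}}

```text
time_s: 1.35
position: [0.5109, -0.0633, 0.221]
eef_rot: [0.967, 0.254, -0.0, -0.001]
ft_force: [0.7, -1.0, 1.7]
width: 0.998
```

Run:
```python
from h import *
k=fx(0,105); go(k[0],k[1],.2,80.6)
```

```text
t 1.35 pos [510.9 -63.3 221. ] yaw 29.5 w 0.998 -> shift [15.17 -7.59  2.11] turn [-0.002 -0.001 -0.892]
```

Request:
{"name": "carry_out", "arguments": {
  "moves": [
    [0, 3, -1.5, 0.5, 0, 0, -0.17],
    [0, 6, -3, 1, 0, 0, -0.34],
    [0, 9, -4.5, 1.5, 0, 0, -0.51],
    [0, 12, -6, 2, 0, 0, -0.68],
    [0, 15.17, -7.59, 2.1, 0, 0, -0.85],
    [0, 15.17, -7.59, 2.1, 0, 0, -0.892],
    [0, 15.17, -7.59, 2.1, 0, 0, -0.892]
  ]
}}

```text
time_s: 2.22
position: [0.6053, 0.0778, 0.1993]
eef_rot: [0.763, 0.647, -0.0, -0.001]
ft_force: [-0.5, 0.0, -0.2]
width: 1.0
```

Run:
```python
from h import *
c=get_calibration("wrist"); im=capture("wrist"); print(c)
k=fx(0,105); go(k[0],k[1],.03,80.6)
print("knob px",proj(c,[*k,.056]),"bar",proj(c,[[*fx(-27.3,y),.028] for y in(-105,25)]))
cv2.imwrite("pics/w1.png",im[:,:,::-1])
```

```text
{'intrinsics': array([[370.04875383,   0.        , 312.88788401],
       [  0.        , 370.04875383, 239.19356357],
       [  0.        ,   0.        ,   1.        ]]), 'eye': array([0.53252889, 0.09036319, 0.34188978]), 'attitude': array([0.75455156, 0.640322  , 0.09313523, 0.10938695])}
t 2.27 pos [605.3  77.5 199.6] yaw 80.5 w 1.003 -> shift [-0.02  0.08 16.96] turn [-0.002 -0.001 -0.001]
knob px [[311.58172083 226.53156897]] bar [[ 64.30011847 186.95102123]
 [217.45813212 187.04872593]]
```

View pics/w1.png

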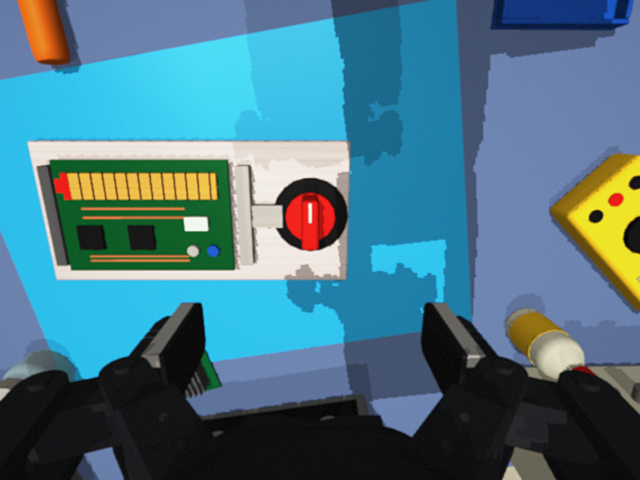

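The knob bar stands vertical in the wrist view at about (310,220), against a predicted (311.6,226.5). The gold bar is where predicted, at row 187. I'll check the knob centre more exactly.

Run:
```python
from h import *
c=get_calibration("wrist"); im=cv2.imread("pics/w1.png")[:,:,::-1].copy()
m=mask(im,(0,0,0),(179,255,60),(260,165,360,262)); ys,xs=np.nonzero(m); print("black disc box",xs.min(),xs.max(),ys.min(),ys.max())
k=fx(0,105)
for z in(.012,.02,.025): print(z,cast(c,[[(xs.min()+xs.max()+1)/2,(ys.min()+ys.max()+1)/2]],z), "pred",k)
m=mask(im,(172,120,60),(8,255,255),(260,165,360,262)); ys,xs=np.nonzero(m); print("red box",xs.min(),xs.max(),ys.min(),ys.max())
for z in(.056,): print(cast(c,[[310,ys.min()],[310,ys.max()+1]],z),"disc edges.. z=.032",cast(c,[[xs.min(),215],[xs.max()+1,215]],.032))
m=mask(im,(172,120,200),(8,255,255),(260,165,360,262));print(rect(c,m,.056))
print("pred bar ends px",proj(c,[[*(k+d*ex),.056] for d in(-.021,.021)]),proj(c,[[*(k+.021*ex),.032]]))
cv2.imwrite("pics/w1c.png",cv2.resize(im[165:265,255:365],None,fx=5,fy=5)[:,:,::-1])
```

```text
black disc box 276 347 179 248
0.012 [[0.60538948 0.07731006]] pred [0.60564923 0.07739008]
0.02 [[0.60362178 0.07761937]] pred [0.60564923 0.07739008]
0.025 [[0.60251697 0.07781269]] pred [0.60564923 0.07739008]
red box 285 335 192 250
[[0.57817124 0.08035189]
 [0.62578293 0.07234094]] disc edges.. z=.032 [[0.59804196 0.05510117]
 [0.60520693 0.09824107]]
c [601.1  69.5] size [24.4 44.2] ang 79.38 n 1149 mean [600.9  70.7]
pred bar ends px [[312.02426522 200.38577877]
 [312.07978288 251.36262592]] [[312.12369117 242.70628297]]
```

View pics/w1c.png

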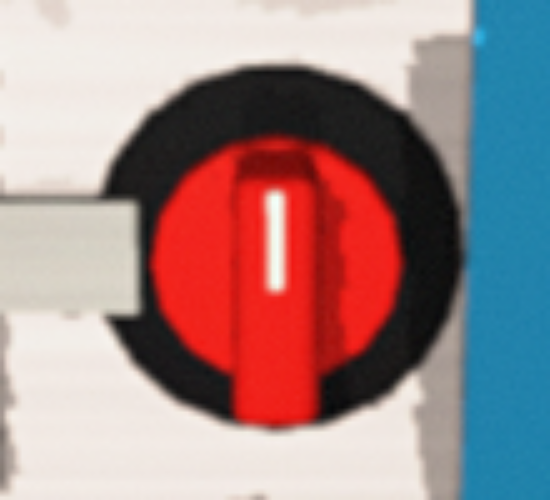

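The top face of the knob spans rows 200.6 to 250, against a predicted 200.4 to 251.4, and it is aligned. Now I'll go down onto it with the jaws partly closed, tips kept 4 mm above the disc.

Request:
{"name": "carry_out", "arguments": {
  "moves": [
    [0.5, 0, 0, 3, 0, 0, 0],
    [0.5, 0, 0, 6, 0, 0, 0],
    [0.5, 0, 0, 9, 0, 0, 0],
    [0.5, 0, 0, 11.5, 0, 0, 0],
    [0.5, 0, 0, 13.5, 0, 0, 0],
    [0.5, 0, 0, 15, 0, 0, 0],
    [0.5, -0.05, 0, 16, 0, 0, 0],
    [0.5, -0.05, 0, 16.3, 0, 0, 0],
    [0.5, -0.05, 0, 16.3, 0, 0, 0]
  ],
  "grip_force": 50
}}

```text
time_s: 3.4
position: [0.6051, 0.0772, 0.0369]
eef_rot: [0.763, 0.646, -0.0, -0.001]
ft_force: [-0.1, -0.5, -0.2]
width: 0.502
```

Request:
{"name": "carry_out", "arguments": {
  "moves": [
    [1, 0, 0, 0, 0, 0, 0],
    [1, 0, 0, 0, 0, 0, 0],
    [1, 0, 0, 0, 0, 0, 0],
    [1, 0, 0, 0, 0, 0, 0],
    [1, 0, 0, 0, 0, 0, 0]
  ]
}}

```text
time_s: 4.03
position: [0.6055, 0.0756, 0.038]
eef_rot: [0.763, 0.646, -0.0, 0.0]
ft_force: [-2.1, -4.9, 4.2]
width: 0.151
```

Gripped (12.8 mm opening). Now I'll turn clockwise, which is positive about the downward tool z.

Request:
{"name": "carry_out", "arguments": {
  "moves": [
    [1, 0, 0, 0, 0, 0, 0.14],
    [1, 0, 0, 0, 0, 0, 0.28],
    [1, 0, 0, 0, 0, 0, 0.42],
    [1, 0, 0, 0, 0, 0, 0.56],
    [1, 0, 0, 0, 0, 0, 0.7],
    [1, 0, 0, 0, 0, 0, 0.84],
    [1, 0, 0, 0, 0, 0, 0.98],
    [1, 0, 0, 0, 0, 0, 1.1],
    [1, 0, 0, 0, 0, 0, 1.16],
    [1, 0, 0, 0, 0, 0, 1.16]
  ]
}}

```text
time_s: 5.28
position: [0.6063, 0.076, 0.0381]
eef_rot: [0.992, 0.123, 0.001, 0.0]
ft_force: [3.6, 2.7, -4.5]
width: 0.151
```

Request:
{"name": "carry_out", "arguments": {
  "moves": [
    [0.5, 0, 0, 0, 0, 0, 0],
    [0.5, 0, 0, 0, 0, 0, 0],
    [0.5, 0, 0, 0, 0, 0, 0],
    [0.5, 0, 0, -2, 0, 0, 0],
    [0.5, 0, 0, -4, 0, 0, 0],
    [0.5, 0, 0, -7, 0, 0, 0],
    [0.5, 0, 0, -11, 0, 0, 0],
    [0.5, 0, 0, -15, 0, 0, 0],
    [0, 0, 0, -16, 0, 0, 0]
  ]
}}

```text
time_s: 6.4
position: [0.6075, 0.076, 0.2014]
eef_rot: [0.992, 0.123, 0.003, 0.001]
ft_force: [0.2, 0.1, -0.3]
width: 0.698
```

Run:
```python
from h import *
im=capture("wrist"); top=capture("top")
go(.46,-.333,.26,0)
a=np.hstack([im[::2,::2],cv2.resize(top[180:270,255:375],(320,240))])
cv2.imwrite("pics/k2.png",a[:,:,::-1])
```

```text
t 6.50 pos [606.5  76.  199.1] yaw 14.1 w 0.862 -> shift [-24.15  36.11  -6.12] turn [ 0.001 -0.003  0.246]
```

View pics/k2.png

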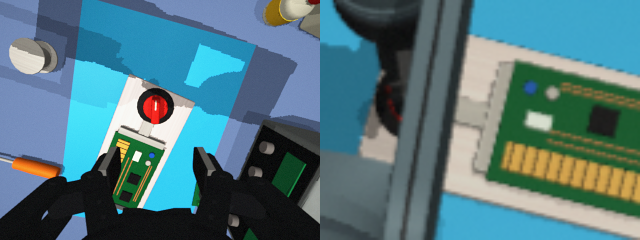

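The knob stayed turned: it lies along the tool frame at yaw 14°, about 1.16–1.2 rad from the start, and the jaw is against the board. Next is the polisher.

Request:
{"name": "carry_out", "arguments": {
  "moves": [
    [0, -2.5, 3.5, -1, 0, 0, 0],
    [0, -5.5, 8, -2, 0, 0, 0],
    [0, -9, 13, -3, 0, 0, 0],
    [0, -12.5, 18.5, -4, 0, 0, 0],
    [0, -16, 24, -5, 0, 0, -0.05],
    [0, -19.5, 29.5, -5, 0, 0, -0.1],
    [0, -22.5, 33.5, -5, 0, 0, -0.1],
    [0, -24, 36, -5, 0, 0, -0.1],
    [0, -24.15, 36.1, -5, 0, 0, -0.1],
    [0, -24.15, 36.1, -5, 0, 0, -0.1]
  ]
}}

```text
time_s: 7.75
position: [0.4597, -0.3319, 0.2473]
eef_rot: [0.985, 0.172, 0.001, -0.001]
ft_force: [-0.1, -0.1, 0.4]
width: 0.999
```

Run:
```python
from h import *
c=get_calibration("wrist"); im=capture("wrist"); go(.46,-.333,.25,20)
u,v=proj(c,[.46,-.333,.078])[0]; print(u,v)
u,v=int(u),int(v); x0,y0=max(u-75,0),max(v-55,0)
s=im[y0:y0+110,x0:x0+150]
np.save("w3.npy",im); print(x0,y0); print({k:v.tolist() for k,v in c.items()})
cv2.imwrite("pics/w3.png",cv2.resize(s,None,fx=5,fy=5,interpolation=cv2.INTER_CUBIC)[:,:,::-1])
for n,lo,hi in(("cap",(20,120,120),(35,255,255)),):
    m=mask(im,lo,hi,(x0,y0,x0+150,y0+110)); print(n,rect(c,m,.078))
```

```text
t 7.80 pos [ 460.1 -331.6  247.7] yaw 19.9 w 0.999 -> shift [-0.05  0.13 -0.23] turn [-0.001 -0.003 -0.002]
313.2453214638154 219.31192365400466
238 164
{'intrinsics': [[370.0487538287904, 0.0, 312.88788400988335], [0.0, 370.0487538287904, 239.1935635672416], [0.0, 0.0, 1.0]], 'eye': [0.43367973154703976, -0.2626117361185238, 0.38975755292796793], 'attitude': [0.9746847042493277, 0.1705374333298214, 0.025764486096324576, 0.14227755406904308]}
cap c [ 459.1 -332.3] size [28.4 30.2] ang 19.84 n 926 mean [ 459.3 -333.7]
```

View pics/w3.png

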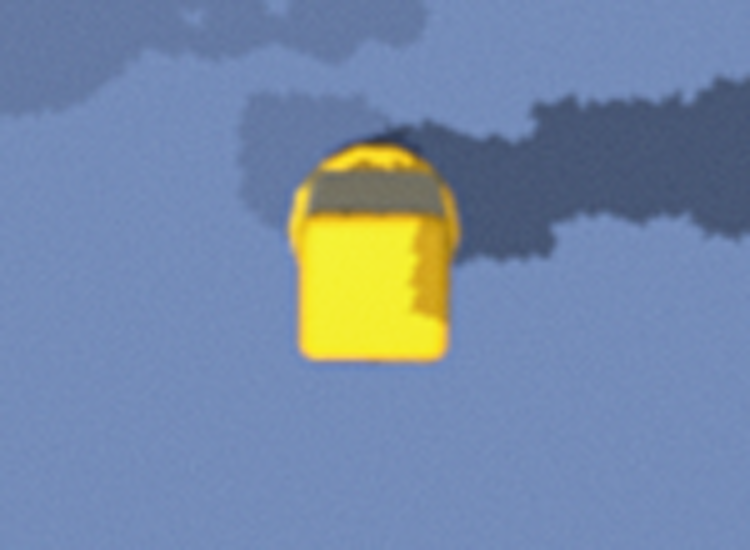

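The polisher is aligned with the tool at yaw 20°. Its cap spans pixels (297.6–327.8, 206.6–236), so its centre is at about (0.461,-0.335), 3 mm along tool y. Now I'll grasp it.

Request:
{"name": "carry_out", "arguments": {
  "moves": [
    [0.2, 0, 0.3, 3, 0, 0, 0],
    [0.2, -0.05, 0.3, 7, 0, 0, 0],
    [0.2, -0.05, 0.3, 11, 0, 0, 0],
    [0.2, -0.05, 0.3, 14.5, 0, 0, 0],
    [0.2, -0.05, 0.3, 17.5, 0, 0, 0],
    [0.2, -0.05, 0.3, 19.5, 0, 0, 0],
    [0.2, -0.05, 0.3, 20.8, 0, 0, 0],
    [0.2, -0.05, 0.3, 21.4, 0, 0, 0],
    [0.2, -0.05, 0.3, 21.4, 0, 0, 0]
  ]
}}

```text
time_s: 8.93
position: [0.4614, -0.3339, 0.0339]
eef_rot: [0.985, 0.173, 0.001, -0.001]
ft_force: [0.1, -0.7, 0.2]
width: 0.804
```

Request:
{"name": "carry_out", "arguments": {
  "moves": [
    [0.5, 0, 0, 0, 0, 0, 0],
    [0.7, 0, 0, 0, 0, 0, 0],
    [1, 0, 0, 0, 0, 0, 0],
    [1, 0, 0, 0, 0, 0, 0],
    [1, 0, 0, 0, 0, 0, 0],
    [1, 0, 0, 0, 0, 0, 0]
  ]
}}

```text
time_s: 9.68
position: [0.4616, -0.3343, 0.0341]
eef_rot: [0.985, 0.173, 0.002, -0.0]
ft_force: [0.8, -1.4, 1.7]
width: 0.3
```

Run:
```python
from h import *
print(env.observe()["ft_force"]); go(.46,-.3346,.183,20)
```

```text
[ 0.80537356 -1.41362627  1.72014503]
t 9.68 pos [ 461.6 -334.3   34.1] yaw 19.9 w 0.300 -> shift [ -0.11  -0.02 -14.89] turn [ 0.    -0.003 -0.002]
```

The opening is 25.5 mm, which matches the handle. Lift and look at it before the sweep.

Request:
{"name": "carry_out", "arguments": {
  "moves": [
    [1, 0, 0, -1, 0, 0, 0],
    [1, 0, 0, -3, 0, 0, 0],
    [1, 0, 0, -5.5, 0, 0, 0],
    [1, 0, 0, -8, 0, 0, 0],
    [1, 0, 0, -10, 0, 0, 0],
    [1, 0, 0, -11, 0, 0, 0],
    [1, 0, 0, -11, 0, 0, 0]
  ]
}}

```text
time_s: 10.55
position: [0.4614, -0.3344, 0.1446]
eef_rot: [0.985, 0.173, 0.002, 0.0]
ft_force: [0.5, 0.4, -1.1]
width: 0.296
```

Run:
```python
from h import *
for y in(-93,13):
    p=fx(-27.3,y); print(p); go(*p,.1,20)
print(env.observe()["ft_force"])
im=capture("scene"); cv2.imwrite("pics/s4.png",cv2.resize(im[80:260,120:360],None,fx=3,fy=3)[:,:,::-1])
```

```text
[ 0.54637727 -0.11349241]
t 10.55 pos [ 461.4 -334.4  144.6] yaw 19.9 w 0.296 -> shift [ 15.5  -17.89   4.49] turn [ 0.001 -0.003 -0.002]
[ 0.56368982 -0.00891576]
t 10.55 pos [ 461.4 -334.4  144.6] yaw 19.9 w 0.296 -> shift [ 20.69 -27.13   4.5 ] turn [ 0.001 -0.003 -0.002]
[ 0.50389102  0.38794472 -1.11987881]
```

View pics/s4.png

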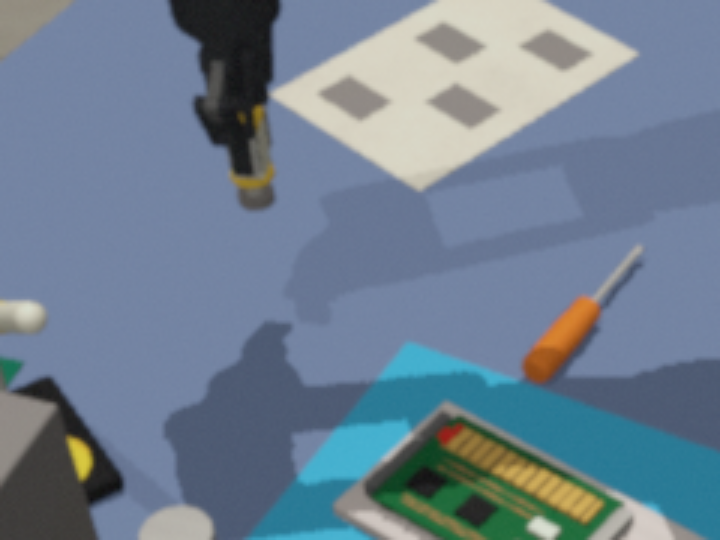

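The polisher hangs upright in the fingers, with its flange at about (252,178) and pad at (256,197). I'll move it over the red end.

Request:
{"name": "carry_out", "arguments": {
  "moves": [
    [1, 1.5, -1.8, 0, 0, 0, 0],
    [1, 4, -4.5, 0, 0, 0, 0],
    [1, 7, -8, 1, 0, 0, 0],
    [1, 10, -11.5, 2, 0, 0, 0],
    [1, 13, -15, 3, 0, 0, 0],
    [1, 14.7, -17, 4, 0, 0, 0],
    [1, 15.5, -17.9, 4.5, 0, 0, 0],
    [1, 15.5, -17.9, 4.5, 0, 0, 0],
    [1, 15.5, -17.9, 4.5, 0, 0, 0]
  ]
}}

```text
time_s: 11.72
position: [0.5459, -0.1141, 0.0993]
eef_rot: [0.985, 0.172, 0.001, -0.0]
ft_force: [0.8, -1.0, -0.9]
width: 0.298
```

Run:
```python
from h import *
go(*fx(-27.3,-93),.057,20);go(*fx(-27.3,13),.057,20)
print(env.observe()["ft_force"])
```

```text
t 11.72 pos [ 545.9 -114.1   99.3] yaw 19.9 w 0.298 -> shift [ 0.05 -0.04  4.23] turn [ 0.    -0.003 -0.002]
t 11.72 pos [ 545.9 -114.1   99.3] yaw 19.9 w 0.298 -> shift [ 5.23 -9.29  4.25] turn [ 0.    -0.003 -0.002]
[ 0.798384   -0.97960781 -0.90242879]
```

Request:
{"name": "carry_out", "arguments": {
  "moves": [
    [1, 0, 0, 1.5, 0, 0, 0],
    [1, 0, 0, 2.6, 0, 0, 0],
    [1, 0, 0, 3.2, 0, 0, 0],
    [1, 0, 0, 3.6, 0, 0, 0],
    [1, 0, 0, 3.9, 0, 0, 0],
    [1, 0, 0, 4.2, 0, 0, 0],
    [1, 0, 0, 4.2, 0, 0, 0],
    [1, 0, 0, 4.2, 0, 0, 0]
  ]
}}

```text
time_s: 12.72
position: [0.5459, -0.1141, 0.0577]
eef_rot: [0.985, 0.172, 0.001, -0.0]
ft_force: [-2.6, 0.5, 3.2]
width: 0.303
```

Run:
```python
from h import *
go(*fx(-27.3,13),.0565,20)
print(env.observe()["ft_force"],env.observe()["ft_torque"])
im=capture("scene");cv2.imwrite("pics/s5.png",cv2.resize(im[170:310,190:390],None,fx=4,fy=4,interpolation=cv2.INTER_CUBIC)[:,:,::-1])
```

```text
t 12.72 pos [ 545.9 -114.1   57.7] yaw 19.9 w 0.303 -> shift [ 5.24 -9.29  0.13] turn [ 0.    -0.003 -0.002]
[-2.64114781  0.45241816  3.17981778] [-0.0714607   0.5968753   0.04972107]
```

View pics/s5.png

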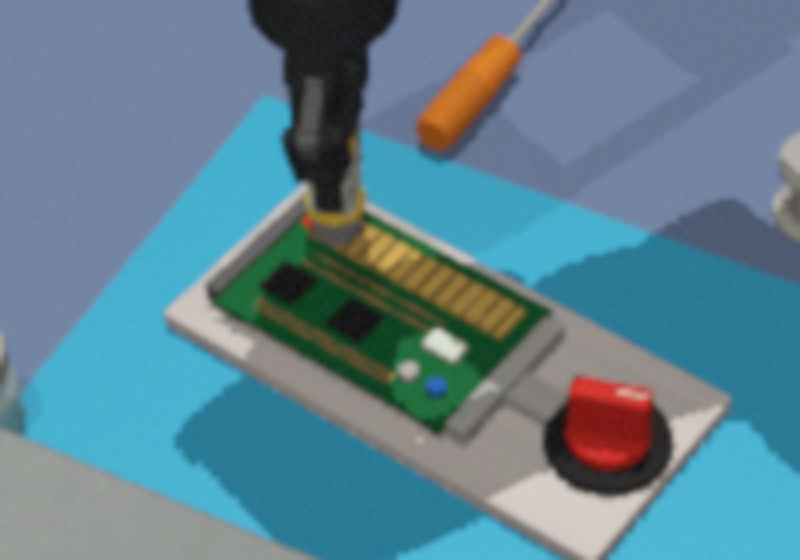

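Wrist force rose about 4.1 N, so the pad is pressed about 4.3 mm. The picture shows it on the red end of the bar and the knob still locked. Sweeping in three slow strokes.

Request:
{"name": "carry_out", "arguments": {
  "moves": [
    [1, 0.17, -0.3, 0.05, 0, 0, 0],
    [1, 0.35, -0.62, 0.05, 0, 0, 0],
    [1, 0.53, -0.93, 0.05, 0, 0, 0],
    [1, 0.7, -1.24, 0.05, 0, 0, 0],
    [1, 0.88, -1.55, 0.05, 0, 0, 0],
    [1, 1.05, -1.86, 0.05, 0, 0, 0],
    [1, 1.23, -2.17, 0.05, 0, 0, 0],
    [1, 1.4, -2.48, 0.05, 0, 0, 0],
    [1, 1.58, -2.79, 0.05, 0, 0, 0],
    [1, 1.75, -3.1, 0.05, 0, 0, 0]
  ]
}}

```text
time_s: 14.02
position: [0.5519, -0.0787, 0.0572]
eef_rot: [0.985, 0.173, 0.001, -0.0]
ft_force: [-0.9, -2.8, 4.1]
width: 0.298
```

Run:
```python
from h import *
go(*fx(-27.3,13),.057,20)
o=env.observe();p=o["position"][:2]-F;print("fixture xy",p@ex,p@ey,o["ft_force"])
```

```text
t 14.03 pos [551.9 -78.7  57.2] yaw 19.9 w 0.298 -> shift [ 3.48 -6.16  0.02] turn [ 0.    -0.003 -0.002]
fixture xy -0.027513889509422972 -0.05778168389146823 [-0.86175907 -2.82833246  4.10790443]
```

Request:
{"name": "carry_out", "arguments": {
  "moves": [
    [1, 0.17, -0.31, 0, 0, 0, 0],
    [1, 0.35, -0.62, 0, 0, 0, 0],
    [1, 0.52, -0.92, 0, 0, 0, 0],
    [1, 0.7, -1.23, 0, 0, 0, 0],
    [1, 0.87, -1.54, 0, 0, 0, 0],
    [1, 1.04, -1.85, 0, 0, 0, 0],
    [1, 1.22, -2.16, 0, 0, 0, 0],
    [1, 1.39, -2.46, 0, 0, 0, 0],
    [1, 1.57, -2.77, 0, 0, 0, 0],
    [1, 1.74, -3.08, 0, 0, 0, 0]
  ]
}}

```text
time_s: 15.28
position: [0.5578, -0.0436, 0.0572]
eef_rot: [0.985, 0.172, 0.001, -0.0]
ft_force: [0.1, -3.0, 4.3]
width: 0.299
```

Request:
{"name": "carry_out", "arguments": {
  "moves": [
    [1, 0.17, -0.31, 0, 0, 0, 0],
    [1, 0.35, -0.62, 0, 0, 0, 0],
    [1, 0.52, -0.92, 0, 0, 0, 0],
    [1, 0.7, -1.23, 0, 0, 0, 0],
    [1, 0.87, -1.54, 0, 0, 0, 0],
    [1, 1.04, -1.85, 0, 0, 0, 0],
    [1, 1.22, -2.16, 0, 0, 0, 0],
    [1, 1.39, -2.46, 0, 0, 0, 0],
    [1, 1.57, -2.77, 0, 0, 0, 0],
    [1, 1.74, -3.08, 0, 0, 0, 0]
  ]
}}

```text
time_s: 16.52
position: [0.5638, -0.0085, 0.0572]
eef_rot: [0.985, 0.172, 0.001, -0.0]
ft_force: [-0.2, -3.0, 3.9]
width: 0.298
```

Run:
```python
from h import *
go(.4379,.3054,.16,-9.4)
o=env.observe();p=o["position"][:2]-F;print("fixture xy",p@ex,p@ey,o["ft_force"])
im=capture("scene");cv2.imwrite("pics/s6.png",cv2.resize(im[150:350,190:450],None,fx=3,fy=3,interpolation=cv2.INTER_CUBIC)[:,:,::-1])
```

```text
t 16.52 pos [563.8  -8.5  57.2] yaw 19.9 w 0.298 -> shift [ -1.14 -33.79 -10.29] turn [-0.    -0.003  0.511]
fixture xy -0.02729452062027514 0.013443644240994241 [-0.1781414  -2.98971461  3.93621491]
```

View pics/s6.png

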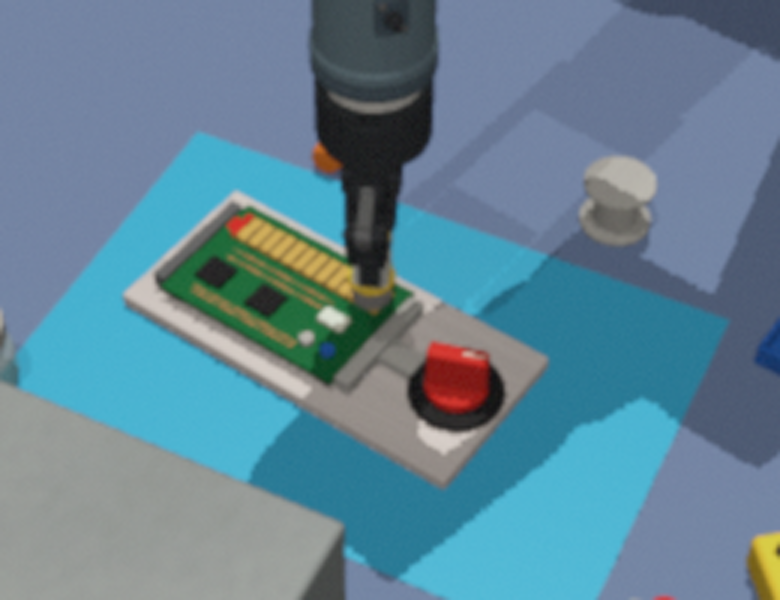

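The pad reached the far end, 53 mm past the middle, with steady force throughout. The knob is still locked. Lift and carry it to the tray.

Request:
{"name": "carry_out", "arguments": {
  "moves": [
    [1, 0, 0, -1, 0, 0, 0],
    [1, 0, 0, -3.5, 0, 0, 0],
    [1, 0, -1, -7, 0, 0, 0],
    [1, 0, -4, -10, 0, 0, 0],
    [1, 0, -8, -12, 0, 0, 0],
    [1, -0.3, -12, -13, 0, 0, 0],
    [1, -0.5, -16, -13, 0, 0, 0],
    [1, -0.7, -20, -13, 0, 0, 0],
    [1, -0.9, -24, -13, 0, 0, 0],
    [1, -1, -28, -13, 0, 0, 0]
  ]
}}

```text
time_s: 17.82
position: [0.4572, 0.2532, 0.187]
eef_rot: [0.985, 0.173, 0.0, -0.001]
ft_force: [0.2, 0.7, -0.9]
width: 0.299
```

Run:
```python
from h import *
go(.4385,.3054,.08,20)
```

```text
t 17.82 pos [457.2 253.2 187. ] yaw 19.9 w 0.299 -> shift [ 1.00e-02 -5.53e+00  1.07e+01] turn [-0.001 -0.001 -0.002]
```

Request:
{"name": "carry_out", "arguments": {
  "moves": [
    [1, 0, -2, 0, 0, 0, 0],
    [1, 0, -4, 0.5, 0, 0, 0],
    [1, 0, -5.3, 2, 0, 0, 0],
    [1, 0, -5.53, 4.5, 0, 0, 0],
    [1, 0, -5.53, 7.5, 0, 0, 0],
    [1, 0, -5.53, 10, 0, 0, 0],
    [1, 0, -5.53, 11.8, 0, 0, 0],
    [1, 0, -5.53, 12.7, 0, 0, 0],
    [1, 0, -5.53, 12.7, 0, 0, 0]
  ]
}}

```text
time_s: 18.95
position: [0.4378, 0.3051, 0.0592]
eef_rot: [0.985, 0.172, -0.001, -0.001]
ft_force: [0.0, -1.0, -2.2]
width: 0.296
```

Run:
```python
from h import *
go(.4385,.3054,.0375,20)
im=capture("scene");cv2.imwrite("pics/s7.png",cv2.resize(im[180:320,400:580],None,fx=4,fy=4,interpolation=cv2.INTER_CUBIC)[:,:,::-1])
```

```text
t 18.95 pos [437.8 305.1  59.2] yaw 19.9 w 0.296 -> shift [ 0.08 -0.01  2.17] turn [-0.001  0.001 -0.003]
```

View pics/s7.png

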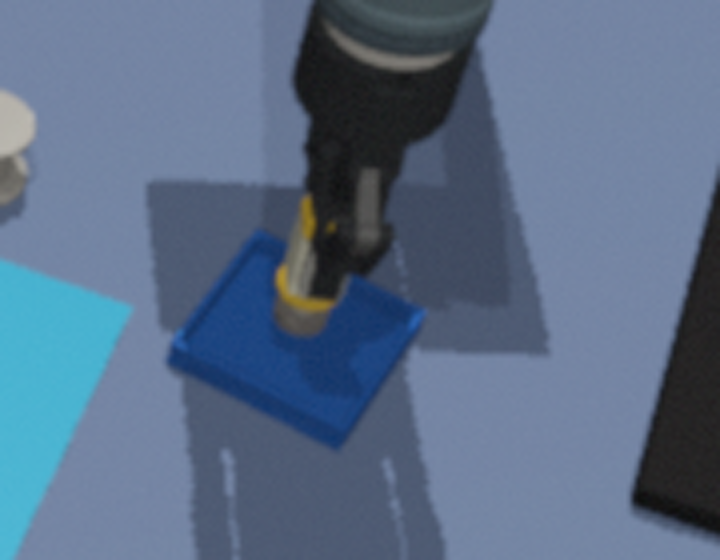

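The pad is above the tray's centre, with about 21 mm still to go. I'll lower it gently.

Request:
{"name": "carry_out", "arguments": {
  "moves": [
    [1, 0, 0, 0.7, 0, 0, 0],
    [1, 0, 0, 1.3, 0, 0, 0],
    [1, 0, 0, 1.7, 0, 0, 0],
    [1, 0, 0, 1.9, 0, 0, 0],
    [1, 0, 0, 2.05, 0, 0, 0],
    [1, 0, 0, 2.15, 0, 0, 0],
    [1, 0, 0, 2.15, 0, 0, 0],
    [1, 0, 0, 2.15, 0, 0, 0]
  ]
}}

```text
time_s: 20.0
position: [0.4384, 0.3054, 0.0387]
eef_rot: [0.985, 0.172, 0.0, -0.001]
ft_force: [-0.1, -0.2, 1.2]
width: 0.301
```

It has touched down: the force went from about -1 to +1.2 N. Now open slowly and let go.

Request:
{"name": "carry_out", "arguments": {
  "moves": [
    [0.65, 0, 0, 0, 0, 0, 0],
    [0.6, 0, 0, 0, 0, 0, 0],
    [0.5, 0, 0, 0, 0, 0, 0],
    [0.4, 0, 0, 0, 0, 0, 0],
    [0.25, 0, 0, 0, 0, 0, 0],
    [0.2, 0, 0, 0, 0, 0, 0],
    [0.2, 0, 0, 0, 0, 0, 0]
  ]
}}

```text
time_s: 20.88
position: [0.4384, 0.3054, 0.0387]
eef_rot: [0.985, 0.172, 0.0, -0.001]
ft_force: [0.0, 0.3, 0.0]
width: 0.801
```

Request:
{"name": "carry_out", "arguments": {
  "moves": [
    [0.2, 0, 0, -1, 0, 0, 0],
    [0.2, 0, 0, -3, 0, 0, 0],
    [0.2, 0, 0, -6, 0, 0, 0],
    [0.2, 0, 0, -10, 0, 0, 0],
    [0.2, 0, 0, -14, 0, 0, 0],
    [0.2, 0, 0, -17, 0, 0, 0],
    [0.2, 0, 0, -19, 0, 0, 0],
    [0.2, 0, 0, -19, 0, 0, 0],
    [0.2, 0, 0, -19, 0, 0, 0]
  ]
}}

```text
time_s: 22.0
position: [0.4379, 0.3049, 0.228]
eef_rot: [0.985, 0.172, -0.0, -0.001]
ft_force: [-1.9, -0.7, -0.7]
width: 0.801
```

Run:
```python
from h import *
o=env.observe();print(o["time_s"],o["position"],o["ft_force"],o["width"])
c=get_calibration("wrist"); im=capture("wrist"); s=capture("scene")
h=cv2.cvtColor(im,cv2.COLOR_RGB2HSV)
m=mask(im,(20,120,120),(35,255,255),(200,100,430,330)); print(rect(c,m,.082))
u,v=proj(c,[.4384,.3054,.082])[0]; print(u,v); u,v=int(u),int(v)
a=np.hstack([cv2.resize(im[v-90:v+90,u-90:u+90],(400,400)),cv2.resize(s[170:350,330:510],(400,400))])
cv2.imwrite("pics/f.png",a[:,:,::-1])
```

```text
22.0 [0.43785144 0.30491759 0.22803888] [-1.88828953 -0.73561631 -0.66387539] 0.8011509207988096
c [436.3 308.2] size [27.9 29.7] ang 19.92 n 1025 mean [436.9 306.6]
314.7514653793418 224.32634191472746
```

View pics/f.png

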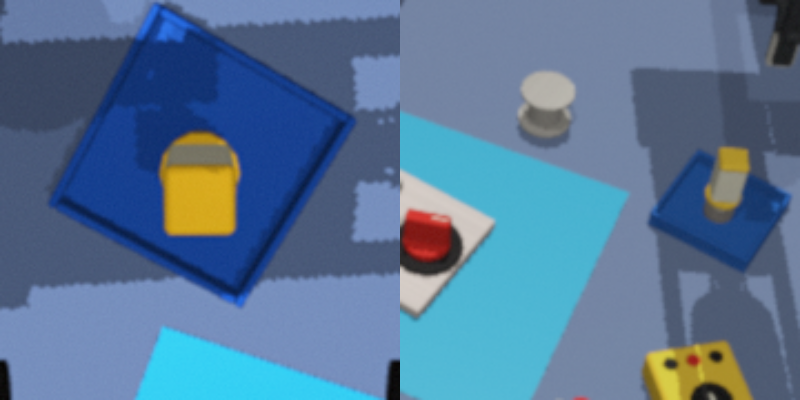

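Both views show the polisher standing upright in the middle of the tray, clear of the fingers, and the knob still locked.

```bash
python3 -c "
from station import env
print(env.finish_job())"
```

```text
the job is handed in; nothing more can be done
None
```

I finished all three steps and handed the job in at about 22 s of the 69 s allowed; `env.finish_job()` gives no verdict.

- **Clamp:** I turned the red knob clockwise by about 1.16 rad. It stayed turned with the jaw against the board in every later picture.
- **Sweep:** The pad went from 53 mm before the middle of the bar to 53 mm past it at about 28 mm/s. By the arm's measured position it stayed within about 1 mm of the midline where I checked. The wrist force rose by about 4–5 N, which means the pad was pressed in about 4–5 mm.
- **Tray:** I set the polisher down with only about 2 N of force and released it. In the last pictures it stands upright, its axis within about 3 mm of the tray's centre, and the fingers are well clear.

**What I couldn't check:** The knob angle and pad travel are not in the robot's state, so I judged them from pictures and wrist force. I compared no bystander positions by number. The moves avoided them, and those in view looked undisturbed. The scene camera put the tray centre about 6 mm from the top camera's figure. I used the top view, and the last wrist picture agreed with it.

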